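# Rock three stirrer bearings and tag the worn one

### The arm

A 7-joint arm with a two-finger parallel gripper is mounted at the origin on a cart in front of the work surface, level with it; the furniture and walls round the work are solid. World frame = base frame: x ahead of the robot, y to its left, z up, the work surface at z = 0. Lengths are in m, angles in rad, forces in N, time in s.
With the tool pointing down it reaches from about 0.4 to 0.875 m from the base axis. Payload 19.3 kg.
Tool frame: the origin (TCP) lies at the very end of the fingers, on their centre line; the grasp point (between the pads) lies 19 mm behind it; z points along the fingers, y is the line along which they close (so a half turn about z gives the same grasp; the last joint's range is limited). The gripper opens to 85 mm and grips with 20 to 120 N. Pads are 22 mm wide; open, the fingers measure 114 mm over their backs; the gripper's body (76 mm by 85 mm) begins 54 mm behind the grasp point. The pads swing forward as they close: fully open they stand 13 mm farther back than shut.
Start: joints at [-1.261, 0.521, -0.036, 1.599, 0.021, 1.021, -0.113], TCP at [0.232, 0.58, 0.231] pointing down, gripper open.
Joint ranges: [-2.91, 2.91], [-0.3, 2.13], [-1.5, 1.42], [0.17, 2.43], [-1.26, 4.41], [0.16, 1.93], [-2.52, 2.52]. Speed limits (rad/s): [1.89, 1.89, 2.39, 2.39, 3.01, 3.01, 3.01].

### API

Orientations are given as [roll, pitch, yaw] about the fixed x, y, z axes, in that order (R = Rz(yaw) Ry(pitch) Rx(roll)).
In Python, from workcell import bot gives the robot as it stands. The module is installed in compiled form; this text tells all that it offers.
- The arm moves only by the tool apply_moves, never from a script. Its arguments are lists of equal length, an entry for each row: "claw": the finger opening in m, from 0 to 0.0854; "xyz": the shift along the tool's x, y, z in m, a list of three; "twist": the turn, a rotation vector about the tool's x, y, z in rad, a list of three. A call has 1 to 20 rows; each row shifts and turns the commanded pose from where the row before left it, along the tool's axes as they then stand; what a row does not reach is not made up. A row lasts 1/10 s, in which the tool goes at most 50 mm and 8.59 degrees, less where a joint would pass 70% of its speed; a pose out of reach is approached as far as the arm can. A call with a gripper value outside its range is refused whole. The fingers move at their own pace and stop on an object; "force" is the grip in N (left out, the last holds). Time passes only in rows, so rows that do not move let the fingers close. It gives the time, the measured TCP pose, the force, the opening and the grip force at its end, in the units of the state.
- bot.observe(): the state, without advancing time (a new reading comes with each control period).
- bot.grab_frame(name): name is "scene" or "top"; returns a dict with "img" (480x640x3 uint8, red, green, blue), "vfov" (degrees; the focal length in pixels is half the picture's height over the tangent of half this angle, whatever the lens; pixels are square), "cx", "cy" (the principal point, pixels), "view" (4x4, takes a point from world to camera coordinates). Camera axes: x right, y up, looking along -z (the intrinsics and any distortion apply to the point x, -y, -z); pixel columns grow to the right and rows downward; lengths in m; the calibration is good to about 2 mm. A picture is of the moment at which its call begins. There is no depth.
- bot.job_done(): hands the job in; it is judged then, once.
Trained networks look in the newest picture that a camera, given by its name, has taken for a name from the list of things; names that differ only in an ending like _2 or _b are one class to them, and where a whole thing is asked for, a point or a joint stands for the part that bears it (a point fixed in the world has none). Each returns a list of dicts, best first, with "score" (0 to 1); they miss things now and then, are a little off and sometimes report something else, mostly with a low value. They report only what shows in the picture. A call takes as long as a camera call.
- bot.find_in(camera, query): "position" ([x, y, z] in m, in world coordinates, good to about 4 mm: the middle of the surface that is visible of it).
The state is a dict: "clock": time; "qpos": joint angles; "qd": joint speeds; "joint_efforts": joint torques, N m; "position": TCP position; "tool_rot": TCP orientation; "force": force on the tool from outside, world axes, zero at the start; "moment": the same for the moment, N m; "grip_width": finger opening in m; "finger_force": force on a finger pad.
Only numpy, scipy, OpenCV 4.12 (cv2) and the standard library are available. Lean on these libraries where they do the work, as an engineer would, in place of code of your own. Each camera call takes 0.05 s, during which the arm holds its last target. There are 200 camera calls.

### The job

Check the three bearings on the test rail from left to right: take each shaft's black knob, push it straight away from you across the rail until the bearing resists firmly (5 to 15 N, no more), then pull it back towards you until it resists as much, and let go. One shaft rocks loosely to and fro before its bearing resists: leave that one leaning over at an end of its play. When all three are checked, slip the red ring over this loose shaft so that it lies flat on top of the housing with the shaft still leaning, and do not disturb the other things on the desk.

Things in the scene. Friction and masses are not known exactly. Their poses are not given: they have to be found in the camera images.
- test_rail: fixed aluminium rail 90 x 350 x 14 mm lying across in front of the robot, carrying three bearing housings 110 mm apart; origin at the centre of its underside; y along its length (to the robot's left), x across it, away from the robot
- seat_left (a point): point on the rail's top face (14 mm above the desk) at the centre of the left housing's place, left and right as the robot sees it
- seat_middle (a point): point on the rail's top face (14 mm above the desk) at the centre of the middle housing's place, left and right as the robot sees it
- seat_right (a point): point on the rail's top face (14 mm above the desk) at the centre of the right housing's place, left and right as the robot sees it
- top_a (a point): centre of the flat top of one of three look-alike bearing housings (grey, round, 66 mm across, top 50 mm above the desk; which stands where changes). On its z axis stand a 10 mm shaft, upright at first, and an 18 mm black ball knob, centre 55 mm and top 64 mm above this point. The shaft rocks only along x (the rail's x), about a pivot 20 mm below this point
- top_b (a point): centre of the flat top of one of three look-alike bearing housings (grey, round, 66 mm across, top 50 mm above the desk; which stands where changes). On its z axis stand a 10 mm shaft, upright at first, and an 18 mm black ball knob, centre 55 mm and top 64 mm above this point. The shaft rocks only along x (the rail's x), about a pivot 20 mm below this point
- top_c (a point): centre of the flat top of one of three look-alike bearing housings (grey, round, 66 mm across, top 50 mm above the desk; which stands where changes). On its z axis stand a 10 mm shaft, upright at first, and an 18 mm black ball knob, centre 55 mm and top 64 mm above this point. The shaft rocks only along x (the rail's x), about a pivot 20 mm below this point
- knob_a (a point): centre of the 18 mm black ball knob on the shaft of top_a, 75 mm above the pivot; its z axis runs up along the shaft. A sound shaft springs upright when let go; the loose one stays where it is left within its play, leaning up to about 0.08 rad
- knob_b (a point): centre of the 18 mm black ball knob on the shaft of top_b, 75 mm above the pivot; its z axis runs up along the shaft. A sound shaft springs upright when let go; the loose one stays where it is left within its play, leaning up to about 0.08 rad
- knob_c (a point): centre of the 18 mm black ball knob on the shaft of top_c, 75 mm above the pivot; its z axis runs up along the shaft. A sound shaft springs upright when let go; the loose one stays where it is left within its play, leaning up to about 0.08 rad
- bearing_a (a joint): elastic tilt (rad) of the bearing under top_a: 0 unloaded, + when loaded away from the robot (rail +x), - towards it; 20 N m per rad, so 3.6 N per mm at the knob (15 N = 0.056 rad). A sound shaft resists so at once both ways; the loose one first swings almost without force about 6 mm at the knob each way (this stays 0), then resists the same
- bearing_b (a joint): elastic tilt (rad) of the bearing under top_b: 0 unloaded, + when loaded away from the robot (rail +x), - towards it; 20 N m per rad, so 3.6 N per mm at the knob (15 N = 0.056 rad). A sound shaft resists so at once both ways; the loose one first swings almost without force about 6 mm at the knob each way (this stays 0), then resists the same
- bearing_c (a joint): elastic tilt (rad) of the bearing under top_c: 0 unloaded, + when loaded away from the robot (rail +x), - towards it; 20 N m per rad, so 3.6 N per mm at the knob (15 N = 0.056 rad). A sound shaft resists so at once both ways; the loose one first swings almost without force about 6 mm at the knob each way (this stays 0), then resists the same
- reject_ring: loose red plastic ring, 58 mm outside, 40 mm inside, 12 mm thick, 30 g, lying flat on the desk left of the rail; origin at the centre of its underside, z is its axis. It passes over a knob with 11 mm to spare all round and then lies on the flat housing top round the shaft
- tape_roll: bystander: beige tape roll, 67 mm across, 19 mm high, lying on the desk; origin at the centre of its underside
- matchbox: bystander: small matchbox 38 x 50 x 15 mm; origin at the centre of its underside
- magnifier: bystander: magnifying glass 71 x 161 x 12 mm lying on the desk; origin at the centre of its underside
- dish: bystander: closed petri dish with pink content, 93 mm across, 16 mm high; origin at the centre of its underside

How it is judged:
By the outcome, as a careful person would: the job done as asked, in the order asked, and still so for the second after the job is handed in, with the robot touching nothing.
It also fails if it takes over 72 s, if anything falls off the work surface, if the arm or the gripper's body presses on something with over 40 N, if the wrist force passes 120 N, or if a joint passes its speed limit or range.

## Working session

There is one attempt and no reset: what is moved stays moved. The work goes in short steps, Python scripts to look and compute and a tool call to move; the robot and the scene stay as the last step left them, time stands still between calls to the robot, and variables do not carry over. Pictures are saved under pics/ and viewed, at most 10 in all, crops included, and the job is handed in when it is done.

Besides the shell and the picture viewer there is one more tool, called after "Call:" as name(argument=value, ...) on one line, values as JSON. apply_moves: Moves the arm, as the interface text tells. Its arguments: {"type":"object","properties":{"claw":{"type":"array"},"xyz":{"type":"array"},"twist":{"type":"array"},"force":{"type":"number"}},"required":["claw","xyz","twist"]}

```bash
mkdir -p pics; python3 - <<'E'
from workcell import bot
import cv2,numpy as np
s=bot.observe();print({k:np.round(v,3) for k,v in s.items()})
for c in("scene","top"):
    f=bot.grab_frame(c);cv2.imwrite(f"pics/{c}0.png",f["img"][...,::-1]);print(c,f["vfov"],f["cx"],f["cy"],np.round(f["view"],3).tolist(),[k for k in f])
for c in("scene","top"):
  for q in("knob_a","top_a","reject_ring","test_rail","tape_roll","matchbox","magnifier","dish"):
    print(c,q,[(np.round(d["position"],3).tolist(),round(d["score"],2)) for d in bot.find_in(c,q)][:5])
E
```

```text
{'clock': np.float64(0.0), 'qpos': array([-1.261,  0.522, -0.036,  1.6  ,  0.021,  1.021, -0.113]), 'qd': array([-0.001, -0.002, -0.001, -0.   ,  0.   , -0.001,  0.   ]), 'joint_efforts': array([ 1.0000e-03, -9.2709e+01,  1.9810e+00, -3.6994e+01,  1.8000e-02,
        8.0000e-03, -0.0000e+00]), 'position': array([0.232, 0.58 , 0.231]), 'tool_rot': array([-3.14 ,  0.   ,  2.762]), 'force': array([-0.15 , -0.245,  0.414]), 'moment': array([ 0.01 , -0.006,  0.042]), 'finger_force': np.float64(0.0), 'grip_width': np.float64(0.085)}
scene 50.98561681620424 320.4559648208492 244.89934846241405 [[0.897, -0.441, 0.02, -0.511], [0.313, 0.667, 0.676, -0.26], [-0.312, -0.601, 0.736, -1.032], [0.0, 0.0, 0.0, 1.0]] ['img', 'vfov', 'cx', 'cy', 'view']
top 53.99251565879057 314.70380056618677 242.32752167696557 [[-0.009, -1.0, -0.005, 0.033], [0.984, -0.01, 0.179, -0.552], [-0.179, -0.003, 0.984, -1.176], [0.0, 0.0, 0.0, 1.0]] ['img', 'vfov', 'cx', 'cy', 'view']
scene knob_a [([0.519, 0.018, 0.096], 0.56)]
scene top_a [([0.517, 0.01, 0.053], 0.85), ([0.514, 0.116, 0.05], 0.75), ([0.52, -0.1, 0.054], 0.73)]
scene reject_ring [([0.485, 0.316, 0.014], 0.67)]
scene test_rail [([0.494, -0.031, 0.012], 0.67), ([0.484, 0.318, 0.012], 0.16)]
scene tape_roll [([0.388, -0.344, 0.02], 0.86)]
scene matchbox [([0.7, -0.01, 0.016], 0.71), ([0.52, 0.02, 0.097], 0.35)]
scene magnifier []
scene dish [([0.664, 0.354, 0.016], 0.69), ([0.5, -0.03, 0.014], 0.37)]
top knob_a [([0.52, -0.092, 0.113], 0.61), ([0.521, -0.087, 0.112], 0.3)]
top top_a [([0.512, 0.125, 0.052], 0.84), ([0.519, -0.089, 0.05], 0.7), ([0.516, 0.024, 0.046], 0.61)]
top reject_ring [([0.48, 0.321, 0.01], 0.5)]
top test_rail [([0.514, 0.026, 0.016], 0.81)]
top tape_roll [([0.384, -0.329, 0.021], 0.91), ([0.522, -0.091, 0.111], 0.27)]
top matchbox [([0.693, -0.005, 0.018], 0.54)]
top magnifier [([0.735, 0.229, 0.004], 0.64)]
top dish [([0.663, 0.354, 0.017], 0.73)]
```

View pics/scene0.png

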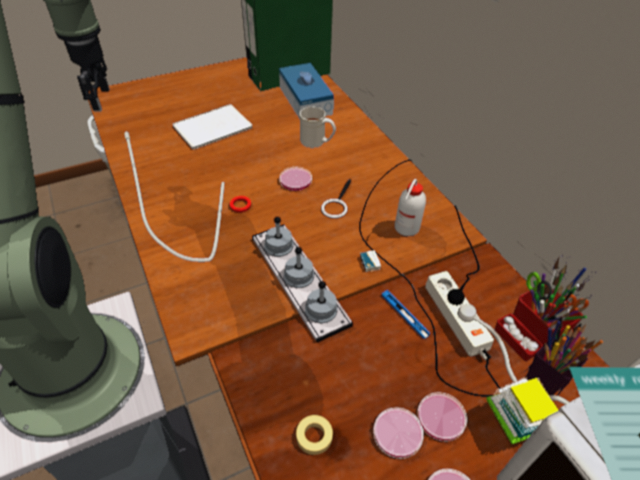

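View pics/top0.png

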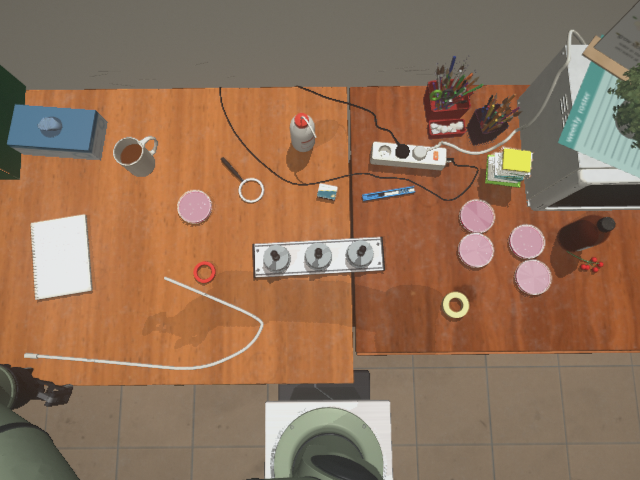

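```bash
cat >h.py <<'E'
from workcell import bot
import cv2,numpy as np
def cam(f):
    F=240/np.tan(np.radians(f["vfov"])/2); return F,f["cx"],f["cy"],np.array(f["view"])
def proj(f,p):
    F,cx,cy,V=cam(f); c=V[:3,:3]@np.array(p)+V[:3,3]; return np.array([cx-F*c[0]/c[2],cy+F*c[1]/c[2]])
def back(f,uv,z):
    F,cx,cy,V=cam(f); R=V[:3,:3]; o=-R.T@V[:3,3]
    d=R.T@np.array([(uv[0]-cx)/F,-(uv[1]-cy)/F,-1]); return o+d*(z-o[2])/d[2]
E
python3 - <<'E'
from h import *
f=bot.grab_frame("top");g=bot.grab_frame("scene")
hsv=cv2.cvtColor(f["img"],cv2.COLOR_RGB2HSV)
m=((hsv[...,1]<70)).astype(np.uint8)*255; m[:225]=0;m[300:]=0;m[:,:235]=0;m[:,400:]=0
m=cv2.morphologyEx(m,cv2.MORPH_CLOSE,np.ones((9,9)))
n,l,st,c=cv2.connectedComponentsWithStats(m);i=1+st[1:,4].argmax()
r=cv2.minAreaRect(np.argwhere(l==i)[:,::-1].astype(np.float32));b=cv2.boxPoints(r)
P=np.array([back(f,q,.014)[:2] for q in b]);print("rail",b.round(1).tolist(),P.round(4).tolist(),P.mean(0),[np.linalg.norm(P[k]-P[k-1]) for k in range(4)])
for nm,h in(("top",f),("scene",g)):
    I=h["img"].astype(int);m=((I[...,0]>150)&(I[...,1]<60)&(I[...,2]<60)).astype(np.uint8)
    n,l,st,c=cv2.connectedComponentsWithStats(m)
    for k in range(1,n):
        if st[k,4]>60: print(nm,"red",st[k],back(h,c[k],.009).round(4))
ims=[]
for nm,h,bx in(("top",f,(245,225,395,285)),("scene",g,(240,205,360,345))):
    x0,y0,x1,y1=bx; ims.append(cv2.resize(h["img"][y0:y1,x0:x1],None,fx=4,fy=4,interpolation=2)[...,::-1])
    cv2.imwrite(f"pics/{nm}_crop.png",ims[-1])
E
```

```text
rail [[252.10000610351562, 243.39999389648438], [382.20001220703125, 236.0], [384.20001220703125, 270.20001220703125], [254.10000610351562, 277.70001220703125]] [[0.5573, 0.1954], [0.5741, -0.1538], [0.4816, -0.1557], [0.4652, 0.1888]] [0.51953363 0.01867396] [np.float64(0.09237976772470295), np.float64(0.34952138053353093), np.float64(0.09252425738903337), np.float64(0.3449349401122338)]
scene red [412 184  11   9  64] [0.9584 0.1711 0.009 ]
scene red [229 196  23  15 150] [0.4847 0.3244 0.009 ]
```

View pics/top_crop.png

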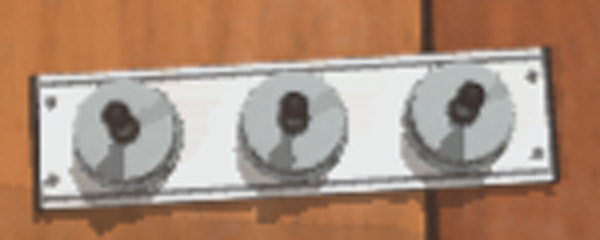

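View pics/scene_crop.png

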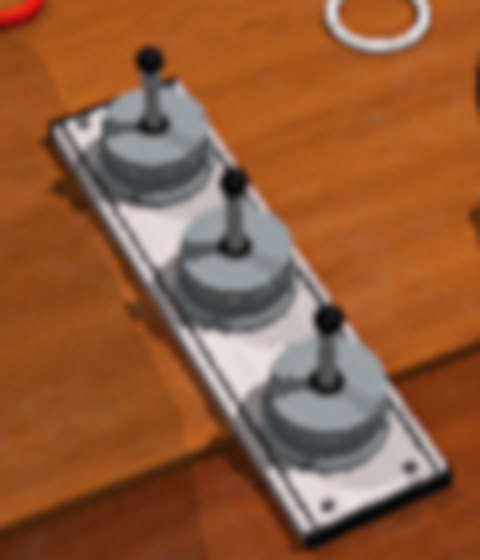

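```bash
python3 - <<'E'
from h import *
f=bot.grab_frame("top");g=bot.grab_frame("scene")
for a,b in(((115,111),(149,60)),((294,100),(233,182)),((471,94),(328,319))):
    ua=np.array(a)/4+[245,225]-.375;ub=np.array(b)/4+[240,205]-.375
    print(back(f,ua,.105).round(4),back(g,ub,.105).round(4))
for a,b in(((127,131),(155,124)),((294,123),(235,245)),((458,115),(327,381))):  # housing tops
    ua=np.array(a)/4+[245,225]-.375;ub=np.array(b)/4+[240,205]-.375
    print("base",back(f,ua,.055).round(4),back(g,ub,.053).round(4))
I=f["img"].astype(int);m=((I[...,0]>130)&(I[...,1]<70)&(I[...,2]<70));m[:,:180]=0;m[:,230:]=0;m[:250]=0;m[300:]=0
p=np.argwhere(m)[:,::-1];print(len(p),p.min(0),p.max(0),back(f,(p.min(0)+p.max(0))/2,.01))
E
```

```text
[0.5177 0.1298 0.105 ] [0.5161 0.1312 0.105 ]
[0.5235 0.019  0.105 ] [0.5209 0.0214 0.105 ]
[ 0.5261 -0.0906  0.105 ] [ 0.5261 -0.0887  0.105 ]
base [0.5126 0.1266 0.055 ] [0.5163 0.1279 0.053 ]
base [0.5168 0.019  0.055 ] [0.5204 0.0191 0.053 ]
base [ 0.5209 -0.0868  0.055 ] [ 0.5256 -0.0909  0.053 ]
31 [196 264] [215 282] [0.47929991 0.31886238 0.01      ]
```

Call:
apply_moves(claw=[0.05, 0.05, 0.05, 0.05, 0.05, 0.05, 0.05, 0.05, 0.05, 0.05, 0.05, 0.05, 0.05, 0.05, 0.05, 0.05, 0.05, 0.05, 0.05, 0.05], xyz=[[0, 0, 0], [0, 0, 0], [0, 0, 0], [0, 0, 0], [0, 0, 0], [0, 0, 0], [0, 0, 0], [0, 0, 0], [-0.03, 0.017, 0], [-0.03, 0.017, 0], [-0.03, 0.017, 0], [-0.03, 0.017, 0], [-0.03, 0.017, 0], [-0.03, 0.017, 0], [-0.03, 0.017, 0], [-0.03, 0.017, 0], [-0.03, 0.017, 0], [-0.03, 0.017, 0], [-0.03, 0.017, 0], [-0.03, 0.017, 0]], twist=[[0, 0, 0.1434], [0, 0, 0.1434], [0, 0, 0.1434], [0, 0, 0.1434], [0, 0, 0.1434], [0, 0, 0.1434], [0, 0, 0.1434], [0, 0, 0.1434], [0, 0, 0], [0, 0, 0], [0, 0, 0], [0, 0, 0], [0, 0, 0], [0, 0, 0], [0, 0, 0], [0, 0, 0], [0, 0, 0], [0, 0, 0], [0, 0, 0], [0, 0, 0]], force=25)

```text
clock: 3.1
position: [0.4519, 0.2285, 0.2315]
tool_rot: [3.141, -0.0, 1.615]
force: [0.2, 0.1, 0.2]
grip_width: 0.0499
finger_force: 0.0
```

Call:
apply_moves(claw=[0.05, 0.05, 0.05, 0.05, 0.05, 0.05, 0.05, 0.05, 0.05, 0.05, 0.05, 0.05], xyz=[[-0.0253, 0.015, 0], [-0.0253, 0.015, 0], [-0.0253, 0.015, 0], [-0.0253, 0.015, 0], [0, 0, 0.024], [0, 0, 0.024], [0, 0, 0.024], [0, 0, 0.024], [0, 0, 0.024], [0, 0, 0.025], [0, 0, 0], [0, 0, 0]], twist=[[0, 0, 0], [0, 0, 0], [0, 0, 0], [0, 0, 0], [0, 0, 0], [0, 0, 0], [0, 0, 0], [0, 0, 0], [0, 0, 0], [0, 0, 0], [0, 0, 0], [0, 0, 0]])

```text
clock: 4.3
position: [0.5157, 0.1311, 0.0867]
tool_rot: [-3.141, 0.0, 1.614]
force: [0.1, -0.6, -0.0]
grip_width: 0.0503
finger_force: 0.0
```

```bash
python3 - <<'E'
from h import *
o=[]
for nm,p in(("top",(.5165,.13,.1)),("scene",(.5165,.13,.1))):
    f=bot.grab_frame(nm);u,v=proj(f,p).astype(int);o.append(cv2.resize(f["img"][v-45:v+45,u-45:u+45],(400,400),interpolation=2)[...,::-1])
cv2.imwrite("pics/near1.png",np.hstack(o))
E
```

```text
(no output)
```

View pics/near1.png

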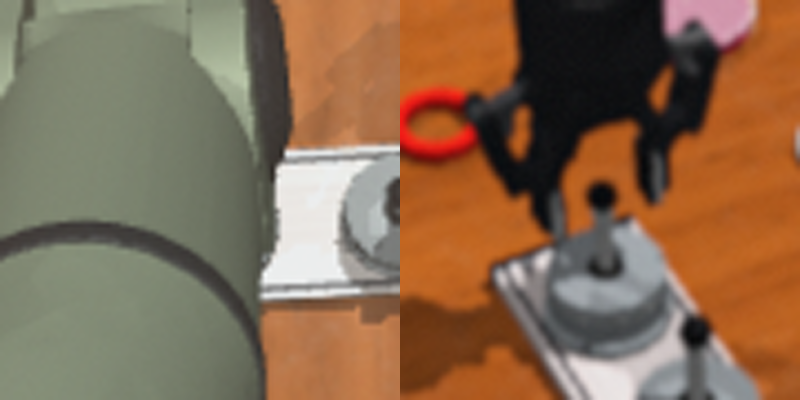

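Call:
apply_moves(claw=[0.022, 0.022, 0.022, 0.022, 0.022], xyz=[[0, 0, 0], [0, 0, 0], [0, 0, 0], [0, 0, 0], [0, 0, 0]], twist=[[0, 0, 0], [0, 0, 0], [0, 0, 0], [0, 0, 0], [0, 0, 0]])

```text
clock: 4.9
position: [0.5157, 0.1312, 0.0864]
tool_rot: [3.142, -0.0, 1.615]
force: [0.3, 0.7, -1.0]
grip_width: 0.0219
finger_force: 0.0
```

Call:
apply_moves(claw=[0.02, 0.02, 0.019, 0.019], xyz=[[0, 0, 0], [0, 0, 0], [0, 0, 0], [0, 0, 0]], twist=[[0, 0, 0], [0, 0, 0], [0, 0, 0], [0, 0, 0]])

```text
clock: 5.3
position: [0.5157, 0.1312, 0.0863]
tool_rot: [-3.142, 0.0, 1.614]
force: [0.4, -0.1, -0.7]
grip_width: 0.0189
finger_force: 0.0
```

Call:
apply_moves(claw=[0.01, 0.01, 0.01, 0.01, 0.01], xyz=[[0, 0, 0], [0, 0, 0], [0, 0, 0], [0, 0.001, 0], [0, 0.001, 0]], twist=[[0, 0, 0], [0, 0, 0], [0, 0, 0], [0, 0, 0], [0, 0, 0]])

```text
clock: 5.8
position: [0.5172, 0.1313, 0.0863]
tool_rot: [-3.14, 0.0, 1.615]
force: [-5.6, -0.2, 7.6]
grip_width: 0.016
finger_force: 24.8
```

Call:
apply_moves(claw=[0.01, 0.01, 0.01, 0.01], xyz=[[0, 0.0005, 0], [0, 0.0005, 0], [0, 0, 0], [0, 0, 0]], twist=[[0, 0, 0], [0, 0, 0], [0, 0, 0], [0, 0, 0]])

```text
clock: 6.2
position: [0.5177, 0.1313, 0.0863]
tool_rot: [-3.139, 0.0, 1.615]
force: [-6.8, 0.0, 9.6]
grip_width: 0.0159
finger_force: 24.9
```

Call:
apply_moves(claw=[0.01, 0.01, 0.01, 0.01], xyz=[[0, 0.0005, 0], [0, 0.0005, 0], [0, 0, 0], [0, 0, 0]], twist=[[0, 0, 0], [0, 0, 0], [0, 0, 0], [0, 0, 0]])

```text
clock: 6.6
position: [0.5183, 0.1313, 0.0862]
tool_rot: [-3.139, 0.0, 1.615]
force: [-10.0, -0.4, 11.7]
grip_width: 0.0158
finger_force: 25.1
```

Call:
apply_moves(claw=[0.01, 0.01, 0.01, 0.01, 0.01, 0.01, 0.01, 0.01, 0.01], xyz=[[0, -0.001, 0], [0, -0.001, 0], [0, -0.001, 0], [0, -0.001, 0], [0, -0.001, 0], [0, -0.001, 0], [0, -0.001, 0], [0, 0, 0], [0, 0, 0]], twist=[[0, 0, 0], [0, 0, 0], [0, 0, 0], [0, 0, 0], [0, 0, 0], [0, 0, 0], [0, 0, 0], [0, 0, 0], [0, 0, 0]])

```text
clock: 7.5
position: [0.514, 0.1312, 0.0865]
tool_rot: [3.139, -0.0, 1.614]
force: [8.5, -0.5, -3.1]
grip_width: 0.0158
finger_force: 24.5
```

Call:
apply_moves(claw=[0.01, 0.01, 0.01, 0.01, 0.01, 0.01, 0.01, 0.05, 0.05, 0.05, 0.05], xyz=[[0, -0.0005, 0], [0, 0, 0], [0, 0, 0], [0, 0.001, 0], [0, 0.0015, 0], [0, 0.001, 0], [0, 0, 0], [0, 0, 0], [0, 0, 0], [0, 0, 0], [0, 0, 0]], twist=[[0, 0, 0], [0, 0, 0], [0, 0, 0], [0, 0, 0], [0, 0, 0], [0, 0, 0], [0, 0, 0], [0, 0, 0], [0, 0, 0], [0, 0, 0], [0, 0, 0]])

```text
clock: 8.6
position: [0.5155, 0.1313, 0.0862]
tool_rot: [-3.141, 0.0, 1.615]
force: [-0.2, 0.2, 0.2]
grip_width: 0.0505
finger_force: 0.0
```

Call:
apply_moves(claw=[0.05, 0.05, 0.05, 0.05, 0.05, 0.05, 0.05, 0.05, 0.05, 0.05, 0.022, 0.022, 0.022, 0.02, 0.019, 0.019], xyz=[[0, 0, -0.025], [0, 0, -0.03], [-0.0275, 0, 0], [-0.0275, 0, 0], [-0.0275, 0, 0], [-0.0285, 0, 0], [0, 0, 0], [0, 0, 0.028], [0, 0, 0.029], [0, 0, 0], [0, 0, 0], [0, 0, 0], [0, 0, 0], [0, 0, 0], [0, 0, 0], [0, 0, 0]], twist=[[0, 0, 0], [0, 0, 0], [0, 0, 0], [0, 0, 0], [0, 0, 0], [0, 0, 0], [0, 0, 0], [0, 0, 0], [0, 0, 0], [0, 0, 0], [0, 0, 0], [0, 0, 0], [0, 0, 0], [0, 0, 0], [0, 0, 0], [0, 0, 0]])

```text
clock: 10.2
position: [0.5206, 0.0204, 0.0845]
tool_rot: [3.141, -0.0, 1.615]
force: [0.1, -0.6, 0.1]
grip_width: 0.0187
finger_force: 0.0
```

Call:
apply_moves(claw=[0.01, 0.01, 0.01, 0.01, 0.01, 0.01], xyz=[[0, 0, 0], [0, 0, 0], [0, 0, 0], [0, 0.001, 0], [0, 0.001, 0], [0, 0, 0]], twist=[[0, 0, 0], [0, 0, 0], [0, 0, 0], [0, 0, 0], [0, 0, 0], [0, 0, 0]])

```text
clock: 10.8
position: [0.5221, 0.0204, 0.0845]
tool_rot: [-3.141, -0.0, 1.614]
force: [-4.9, 0.1, 11.4]
grip_width: 0.0162
finger_force: 24.6
```

Call:
apply_moves(claw=[0.01, 0.01, 0.01, 0.01], xyz=[[0, 0.001, 0], [0, 0.0008, 0], [0, 0, 0], [0, 0, 0]], twist=[[0, 0, 0], [0, 0, 0], [0, 0, 0], [0, 0, 0]])

```text
clock: 11.2
position: [0.5232, 0.0205, 0.0844]
tool_rot: [-3.139, -0.0, 1.614]
force: [-9.0, 0.6, 14.2]
grip_width: 0.0159
finger_force: 25.0
```

Call:
apply_moves(claw=[0.01, 0.01, 0.01, 0.01, 0.01, 0.01, 0.01, 0.01, 0.01, 0.01], xyz=[[0, -0.001, 0], [0, -0.001, 0], [0, -0.001, 0], [0, -0.001, 0], [0, -0.001, 0], [0, -0.001, 0], [0, -0.001, 0], [0, -0.0003, 0], [0, 0, 0], [0, 0, 0]], twist=[[0, 0, 0], [0, 0, 0], [0, 0, 0], [0, 0, 0], [0, 0, 0], [0, 0, 0], [0, 0, 0], [0, 0, 0], [0, 0, 0], [0, 0, 0]])

```text
clock: 12.2
position: [0.5187, 0.0203, 0.0847]
tool_rot: [3.138, 0.0, 1.615]
force: [10.1, 1.8, -1.6]
grip_width: 0.0159
finger_force: 24.4
```

Call:
apply_moves(claw=[0.01, 0.01, 0.01, 0.01, 0.05, 0.05, 0.05, 0.05, 0.05, 0.05, 0.05, 0.05, 0.05, 0.05, 0.05, 0.05, 0.022, 0.022, 0.022], xyz=[[0, 0.001, 0], [0, 0.0015, 0], [0, 0.001, 0], [0, 0, 0], [0, 0, 0], [0, 0, 0], [0, 0, 0], [0, 0, -0.025], [0, 0, -0.03], [-0.0275, 0, 0], [-0.0275, 0, 0], [-0.0275, 0, 0], [-0.0275, 0, 0], [0, 0, 0], [0, 0, 0.027], [0, 0, 0.026], [0, 0, 0], [0, 0, 0], [0, 0, 0]], twist=[[0, 0, 0], [0, 0, 0], [0, 0, 0], [0, 0, 0], [0, 0, 0], [0, 0, 0], [0, 0, 0], [0, 0, 0], [0, 0, 0], [0, 0, 0], [0, 0, 0], [0, 0, 0], [0, 0, 0], [0, 0, 0], [0, 0, 0], [0, 0, 0], [0, 0, 0], [0, 0, 0], [0, 0, 0]])

```text
clock: 14.1
position: [0.5258, -0.0895, 0.0874]
tool_rot: [3.14, 0.0, 1.615]
force: [0.9, -0.6, 0.1]
grip_width: 0.0219
finger_force: 0.0
```

Call:
apply_moves(claw=[0.02, 0.01, 0.01, 0.01, 0.01, 0.01], xyz=[[0, 0, 0], [0, 0, 0], [0, 0, 0], [0, 0.001, 0], [0, 0.001, 0], [0, 0, 0]], twist=[[0, 0, 0], [0, 0, 0], [0, 0, 0], [0, 0, 0], [0, 0, 0], [0, 0, 0]])

```text
clock: 14.7
position: [0.5279, -0.0894, 0.0873]
tool_rot: [3.14, -0.0, 1.615]
force: [-1.3, 0.5, 9.1]
grip_width: 0.0159
finger_force: 24.3
```

Call:
apply_moves(claw=[0.01, 0.01, 0.01, 0.01, 0.01, 0.01], xyz=[[0, 0.001, 0], [0, 0.001, 0], [0, 0.001, 0], [0, 0.001, 0], [0, 0.001, 0], [0, 0, 0]], twist=[[0, 0, 0], [0, 0, 0], [0, 0, 0], [0, 0, 0], [0, 0, 0], [0, 0, 0]])

```text
clock: 15.3
position: [0.5324, -0.0892, 0.0867]
tool_rot: [3.141, -0.0, 1.615]
force: [-4.0, -0.2, 8.5]
grip_width: 0.0159
finger_force: 25.1
```

Call:
apply_moves(claw=[0.01, 0.01, 0.01, 0.01], xyz=[[0, 0.001, 0], [0, 0.0005, 0], [0, 0, 0], [0, 0, 0]], twist=[[0, 0, 0], [0, 0, 0], [0, 0, 0], [0, 0, 0]])

```text
clock: 15.7
position: [0.5332, -0.0892, 0.0866]
tool_rot: [-3.141, -0.0, 1.614]
force: [-6.4, 0.3, 10.1]
grip_width: 0.016
finger_force: 25.2
```

Call:
apply_moves(claw=[0.01, 0.01, 0.01, 0.01], xyz=[[0, 0.001, 0], [0, 0.0005, 0], [0, 0, 0], [0, 0, 0]], twist=[[0, 0, 0], [0, 0, 0], [0, 0, 0], [0, 0, 0]])

```text
clock: 16.1
position: [0.5341, -0.0892, 0.0864]
tool_rot: [-3.139, -0.0, 1.614]
force: [-10.6, 0.3, 12.2]
grip_width: 0.016
finger_force: 25.4
```

Call:
apply_moves(claw=[0.01, 0.01, 0.01, 0.01, 0.01, 0.01, 0.01, 0.01, 0.01, 0.01, 0.01, 0.01], xyz=[[0, -0.002, 0], [0, -0.002, 0], [0, -0.002, 0], [0, -0.002, 0], [0, -0.002, 0], [0, -0.002, 0], [0, -0.002, 0], [0, -0.001, 0], [0, -0.001, 0], [0, -0.001, 0], [0, 0, 0], [0, 0, 0]], twist=[[0, 0, 0], [0, 0, 0], [0, 0, 0], [0, 0, 0], [0, 0, 0], [0, 0, 0], [0, 0, 0], [0, 0, 0], [0, 0, 0], [0, 0, 0], [0, 0, 0], [0, 0, 0]])

```text
clock: 17.3
position: [0.5192, -0.0898, 0.0866]
tool_rot: [3.14, 0.0, 1.615]
force: [5.4, 0.3, 4.6]
grip_width: 0.016
finger_force: 25.1
```

Call:
apply_moves(claw=[0.01, 0.01, 0.01, 0.01], xyz=[[0, -0.001, 0], [0, -0.0005, 0], [0, 0, 0], [0, 0, 0]], twist=[[0, 0, 0], [0, 0, 0], [0, 0, 0], [0, 0, 0]])

```text
clock: 17.7
position: [0.5181, -0.0899, 0.0868]
tool_rot: [3.139, 0.0, 1.615]
force: [7.6, 0.5, 5.9]
grip_width: 0.016
finger_force: 25.2
```

Call:
apply_moves(claw=[0.01, 0.01, 0.01, 0.01, 0.01, 0.01], xyz=[[0, -0.0007, 0], [0, 0, 0], [0, 0, 0], [0, 0.001, 0], [0, 0.001, 0], [0, 0, 0]], twist=[[0, 0, 0], [0, 0, 0], [0, 0, 0], [0, 0, 0], [0, 0, 0], [0, 0, 0]])

```text
clock: 18.3
position: [0.519, -0.0899, 0.0867]
tool_rot: [3.14, 0.0, 1.615]
force: [3.3, 1.1, 10.6]
grip_width: 0.0158
finger_force: 25.3
```

Call:
apply_moves(claw=[0.01, 0.01, 0.05, 0.05, 0.05, 0.05, 0.05, 0.05, 0.05, 0.085, 0.085], xyz=[[0, 0.0005, 0], [0, 0, 0], [0, 0, 0], [0, 0, 0], [0, 0, 0], [0, 0, -0.015], [0, 0, -0.03], [0, 0, -0.03], [0.04, 0, -0.02], [0.045, 0, 0], [0.045, 0, 0]], twist=[[0, 0, 0], [0, 0, 0], [0, 0, 0], [0, 0, 0], [0, 0, 0], [0, 0, 0], [0, 0, 0], [0, 0, 0], [0, 0, 0], [0, 0, 0], [0, 0, 0]])

```text
clock: 19.4
position: [0.5127, 0.0413, 0.1819]
tool_rot: [3.141, -0.0, 1.614]
force: [1.4, 1.3, 0.2]
grip_width: 0.077
finger_force: 0.0
```

```bash
python3 - <<'E'
from h import *
f=bot.grab_frame("scene")
cv2.imwrite("pics/scene2.png",cv2.resize(f["img"][170:350,200:380],(600,600),interpolation=2)[...,::-1])
g=bot.grab_frame("top");I=g["img"][225:285,245:395];cv2.imwrite("pics/top2.png",cv2.resize(I,None,fx=4,fy=4,interpolation=2)[...,::-1])
print(bot.observe()["qpos"].round(2))
E
```

```text
[-0.46  0.43  0.34  1.95 -0.2   0.79  0.04]
```

View pics/scene2.png

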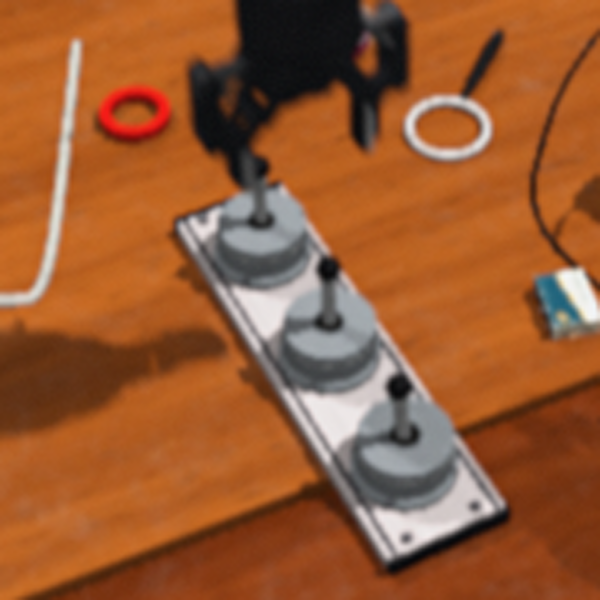

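```bash
python3 - <<'E'
from h import *
from scipy.optimize import minimize
fs=[bot.grab_frame("scene"),bot.grab_frame("top")]
t=np.linspace(0,2*np.pi,60)
for f in fs:
    I=f["img"].astype(int);m=(I[...,0]>90)&(I[...,1]<.38*I[...,0])&(I[...,2]<.38*I[...,0])&(I[...,1]<1.35*I[...,2]+5)
    w=np.zeros_like(m);u,v=proj(f,(.482,.321,.006)).astype(int);w[v-22:v+22,u-25:u+25]=1
    m=(m&w).astype(np.uint8)
    def ren(x,y):
        S=8;k=np.zeros((480*1,640),np.uint8);big=np.zeros((60*S,60*S),np.uint8)
        def pts(r,z): return np.array([(proj(f,(x+r*np.cos(a),y+r*np.sin(a),z))-[u-30,v-30])*S+S/2 for a in t]).astype(np.int32)
        cv2.fillConvexPoly(big,cv2.convexHull(np.vstack([pts(.029,0),pts(.029,.012)])),1)
        hole=np.zeros_like(big);h2=np.zeros_like(big);cv2.fillConvexPoly(hole,pts(.02,.012),1);cv2.fillConvexPoly(h2,pts(.02,0),1)
        big[(hole&h2)>0]=0
        return cv2.resize(big.astype(np.float32),(60,60),interpolation=cv2.INTER_AREA)
    M=m[v-30:v+30,u-30:u+30]
    r=minimize(lambda p:((ren(*p)-M)**2).sum(),[.482,.321],method="Nelder-Mead",options=dict(initial_simplex=[[.482,.321],[.488,.321],[.482,.327]]))
    print(m.sum(),r.x.round(4),r.fun,ren(*r.x).sum())
E
```

```text
120 [0.4847 0.3263] 110.086181640625 246.04688
165 [0.4827 0.3235] 53.517822265625 237.26562
```

Call:
apply_moves(claw=[0.085, 0.085, 0.085, 0.085, 0.085, 0.085, 0.085, 0.085, 0.085, 0.085, 0.085, 0.085, 0.085, 0.085, 0.085, 0.085, 0.085], xyz=[[0.0357, -0.0022, 0], [0.0357, -0.0022, 0], [0.0357, -0.0022, 0], [0.0357, -0.0022, 0], [0.0357, -0.0022, 0], [0.0357, -0.0022, 0], [0.0357, -0.0022, 0], [0.0357, -0.0022, 0], [0, 0, 0], [0, 0, 0], [0, 0, 0], [0, 0, 0], [0, 0, 0], [0, 0, 0], [0, 0, 0], [0, 0, 0], [0, 0, 0]], twist=[[0, 0, 0], [0, 0, 0], [0, 0, 0], [0, 0, 0], [0, 0, 0], [0, 0, 0], [0, 0, 0], [0, 0, 0], [0, 0, -0.1375], [0, 0, -0.1375], [0, 0, -0.1375], [0, 0, -0.1375], [0, 0, -0.1375], [0, 0, -0.1375], [0, 0, -0.1375], [0, 0, -0.1375], [0, 0, 0]])

```text
clock: 21.3
position: [0.4837, 0.323, 0.1811]
tool_rot: [-3.141, -0.0, 2.715]
force: [-0.0, -0.9, 0.1]
grip_width: 0.0849
finger_force: 0.0
```

```bash
python3 - <<'E'
from h import *
f=bot.grab_frame("scene");g=bot.grab_frame("top")
o=[cv2.resize(h["img"][v-50:v+50,u-50:u+50],(400,400),interpolation=2)[...,::-1] for h in(f,g) for u,v in[proj(h,(.483,.3255,.02)).astype(int)]]
cv2.imwrite("pics/ring1.png",np.hstack(o))
E
```

```text
(no output)
```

View pics/ring1.png

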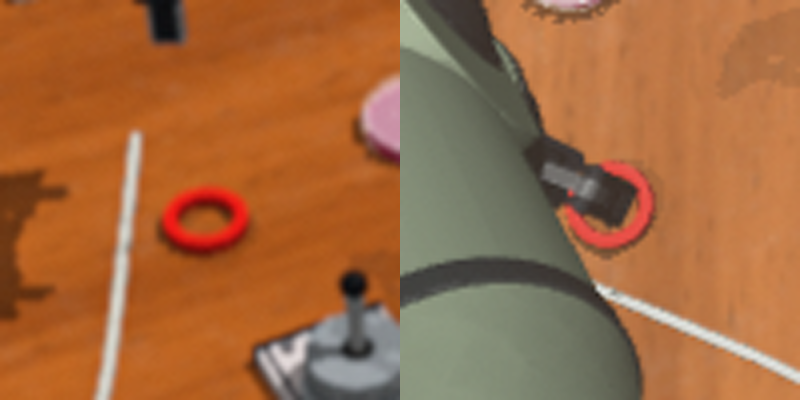

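```bash
python3 - <<'E'
from h import *
for n,p in(("scene",(205,219.5)),("top",(209,205))):
    h=bot.grab_frame(n);uv=proj(h,(.483,.3255,.02)).astype(int)-50+np.array(p)/4-.4
    print(n,back(h,uv,.006).round(4))
E
```

```text
scene [0.4842 0.3262 0.006 ]
top [0.4829 0.3243 0.006 ]
```

Call:
apply_moves(claw=[0.085, 0.085, 0.085, 0.085, 0.085, 0.085, 0.085, 0.085, 0.085], xyz=[[0.001, 0.003, 0.03], [0, 0, 0.03], [0, 0, 0.03], [0, 0, 0.03], [0, 0, 0.025], [0, 0, 0.02], [0, 0, 0.01], [0, 0, 0.006], [0, 0, 0.0]], twist=[[0, 0, 0], [0, 0, 0], [0, 0, 0], [0, 0, 0], [0, 0, 0], [0, 0, 0], [0, 0, 0], [0, 0, 0], [0, 0, 0]])

```text
clock: 22.4
position: [0.4832, 0.3277, 0.0002]
tool_rot: [-3.141, 0.0, 2.714]
force: [0.9, -0.7, -0.7]
grip_width: 0.085
finger_force: 0.0
```

Call:
apply_moves(claw=[0.065, 0.065, 0.062, 0.062], xyz=[[0, 0, 0], [0, 0, 0], [0, 0, 0], [0, 0, 0.003]], twist=[[0, 0, 0], [0, 0, 0], [0, 0, 0], [0, 0, 0]], force=20)

```text
clock: 22.8
position: [0.4836, 0.3279, -0.0021]
tool_rot: [3.141, 0.001, 2.714]
force: [-0.3, 0.8, 0.3]
grip_width: 0.0623
finger_force: 0.0
```

Call:
apply_moves(claw=[0.05, 0.05, 0.05, 0.05], xyz=[[0, 0, 0], [0, 0, 0], [0, 0, 0], [0, 0, 0]], twist=[[0, 0, 0], [0, 0, 0], [0, 0, 0], [0, 0, 0]])

```text
clock: 23.2
position: [0.4832, 0.3277, -0.0027]
tool_rot: [3.142, 0.0, 2.715]
force: [-0.3, -0.0, -0.1]
grip_width: 0.0561
finger_force: 21.4
```

Call:
apply_moves(claw=[0.05, 0.05, 0.05, 0.05, 0.05, 0.05, 0.05, 0.05, 0.05, 0.05, 0.05, 0.05, 0.05, 0.05, 0.05, 0.05, 0.05, 0.05, 0.05, 0.05], xyz=[[0, 0, -0.02], [0, 0, -0.035], [0, 0, -0.035], [0, 0, -0.035], [0, 0, -0.035], [-0.01, -0.02, 0], [-0.0166, -0.0286, 0], [-0.0166, -0.0286, 0], [-0.0166, -0.0286, 0], [-0.0166, -0.0286, 0], [-0.0166, -0.0286, 0], [-0.0166, -0.0286, 0], [-0.0166, -0.0286, 0], [-0.0166, -0.0286, 0], [-0.0166, -0.0286, 0], [-0.0166, -0.0286, 0], [-0.0166, -0.0286, 0], [-0.0166, -0.0286, 0], [0, 0, 0], [0, 0, 0]], twist=[[0, 0, 0], [0, 0, 0], [0, 0, 0], [0, 0, 0], [0, 0, 0], [0, 0, 0], [0, 0, 0], [0, 0, 0], [0, 0, 0], [0, 0, 0], [0, 0, 0], [0, 0, 0], [0, 0, 0], [0, 0, 0], [0, 0, 0], [0, 0, 0], [0, 0, 0], [0, 0, 0], [0, 0, 0], [0, 0, 0]])

```text
clock: 25.2
position: [0.523, -0.0899, 0.1572]
tool_rot: [-3.142, -0.0, 2.713]
force: [0.1, 1.0, -0.3]
grip_width: 0.056
finger_force: 21.7
```

```bash
python3 - <<'E'
from h import *
f=bot.grab_frame("scene");g=bot.grab_frame("top")
o=[cv2.resize(h["img"][v-50:v+50,u-50:u+50],(400,400),interpolation=2)[...,::-1] for h in(f,g) for u,v in[proj(h,(.523,-.0895,.13)).astype(int)]]
print([proj(h,(.523,-.0895,.13)).astype(int) for h in(f,g)])
cv2.imwrite("pics/ring2.png",np.hstack(o))
E
```

```text
[array([320, 277]), array([362, 247])]
```

View pics/ring2.png

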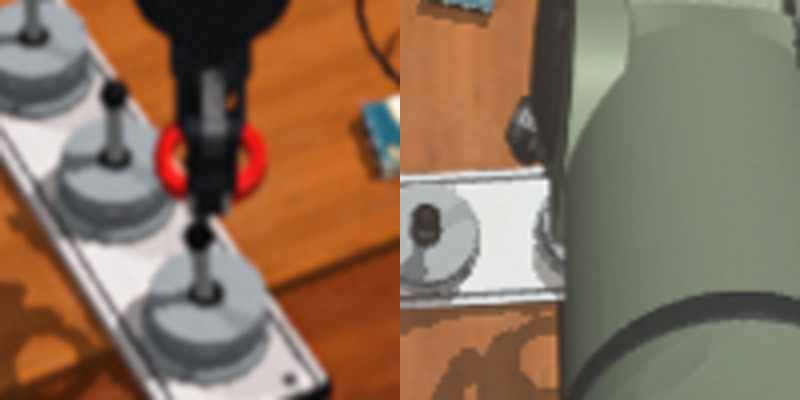

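```bash
python3 - <<'E'
from h import *
h=bot.grab_frame("scene")
print(back(h,(322.4,266.6),.166).round(4),back(h,(319.1,285.1),.1045).round(4),proj(h,(.523,-.0899,.166)))
E
```

```text
[ 0.5253 -0.0908  0.166 ] [ 0.5206 -0.0878  0.1045] [321.18669336 266.67874865]
```

Call:
apply_moves(claw=[0.05, 0.05, 0.05, 0.05, 0.05, 0.05, 0.05], xyz=[[0.002, 0, 0], [0, 0, 0.02], [0, 0, 0.02], [0, 0, 0.02], [0, 0, 0.02], [0, 0, 0.01], [0, 0, 0]], twist=[[0, 0, 0], [0, 0, 0], [0, 0, 0], [0, 0, 0], [0, 0, 0], [0, 0, 0], [0, 0, 0]])

```text
clock: 26.05
position: [0.5207, -0.0882, 0.0664]
tool_rot: [-3.141, -0.002, 2.715]
force: [-0.0, -0.4, 0.4]
grip_width: 0.0558
finger_force: 21.7
```

Call:
apply_moves(claw=[0.05, 0.05, 0.05, 0.05, 0.05], xyz=[[0, 0, 0.006], [0, 0, 0.005], [0, 0, 0.004], [0, 0, 0.002], [0, 0, 0]], twist=[[0, 0, 0], [0, 0, 0], [0, 0, 0], [0, 0, 0], [0, 0, 0]])

```text
clock: 26.55
position: [0.5213, -0.0887, 0.0502]
tool_rot: [-3.142, -0.0, 2.715]
force: [-0.3, 0.7, -0.0]
grip_width: 0.056
finger_force: 21.7
```

Call:
apply_moves(claw=[0.05, 0.05, 0.062, 0.07, 0.08, 0.08, 0.08], xyz=[[0, 0, 0.0015], [0, 0, 0], [0, 0, 0], [0, 0, 0], [0, 0, 0], [0, 0, 0], [0, 0, 0]], twist=[[0, 0, 0], [0, 0, 0], [0, 0, 0], [0, 0, 0], [0, 0, 0], [0, 0, 0], [0, 0, 0]])

```text
clock: 27.25
position: [0.5214, -0.0887, 0.0488]
tool_rot: [-3.142, 0.0, 2.715]
force: [-0.4, -0.4, -0.2]
grip_width: 0.0801
finger_force: 0.0
```

Call:
apply_moves(claw=[0.08, 0.08, 0.08, 0.08, 0.08, 0.08, 0.08, 0.08, 0.08, 0.08, 0.08], xyz=[[0, 0, -0.01], [0, 0, -0.025], [0, 0, -0.03], [0, 0, -0.035], [0, 0, -0.035], [0.02, 0.035, -0.01], [0.02, 0.035, 0], [0.02, 0.035, 0], [0.02, 0.035, 0], [0.02, 0.035, 0], [0, 0, 0]], twist=[[0, 0, 0], [0, 0, 0], [0, 0, 0], [0, 0, 0], [0, 0, 0], [0, 0, 0], [0, 0, 0], [0, 0, 0], [0, 0, 0], [0, 0, 0], [0, 0, 0]])

```text
clock: 28.35
position: [0.502, 0.1175, 0.1945]
tool_rot: [3.139, -0.0, 2.721]
force: [-0.3, -1.8, 0.0]
grip_width: 0.0802
finger_force: 0.0
```

```bash
python3 - <<'E'
from h import *
f=bot.grab_frame("scene");g=bot.grab_frame("top")
o=[cv2.resize(h["img"][v-40:v+40,u-40:u+40],(400,400),interpolation=2)[...,::-1] for h in(f,g) for u,v in[proj(h,(.523,-.0895,.07)).astype(int)]]
print([proj(h,(.523,-.0895,.07)).astype(int) for h in(f,g)])
cv2.imwrite("pics/end.png",np.hstack(o))
E
```

```text
[array([320, 295]), array([360, 251])]
```

View pics/end.png

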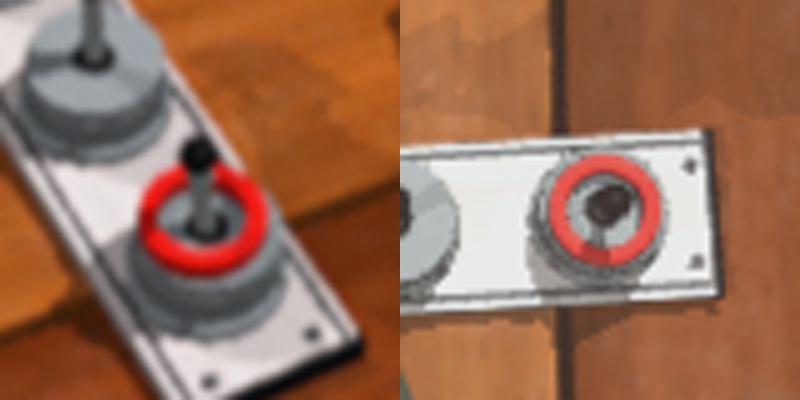

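The ring lies flat on the right housing around the shaft. The knob is at pixel (319, 285), where it was before the ring went on, so the shaft is still leaning.

```bash
python3 -c "
from workcell import bot
print(bot.job_done())"
```

```text
the job is handed in; nothing more can be done
None
```

I checked the three bearings left to right, each pushed and pulled to about 8–11 N. The right shaft was the loose one; it is left leaning towards the robot with the red ring flat on its housing, and the job is handed in.

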